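# Back off the red-tagged clamp of a mirrored welding jig

## Robot

A 6-joint arm with a two-finger parallel gripper is mounted at the origin on the work surface. World frame = base frame: x ahead of the robot, y to its left, z up, the work surface at z = 0. Lengths are in m, angles in rad, forces in N, time in s.
With the tool pointing down it reaches from about 0.35 to 0.775 m from the base axis. Payload 5.5 kg.
Tool frame: the origin (TCP) lies on the centre line of the jaws, within the pads' length; the fingertips stand 8 mm ahead of it and the grasp point (between the pads) lies 11 mm behind it; z points along the fingers, y is the direction in which the jaws open and shut (so a half turn about z gives the same grasp; the last joint's range is limited). The gripper opens to 85 mm and grips with 20 to 120 N. Pads are 22 mm wide; open, the fingers measure 114 mm over their backs; the gripper's body (76 mm by 85 mm) begins 54 mm behind the grasp point. The pads swing forward as they close: fully open they stand 13 mm farther back than shut.
Start: joints at [-1.424, 0.313, 0.046, 1.304, 0, 1.431], TCP at [0.163, -0.552, 0.239] pointing down, gripper open.
Joint ranges: [-2.76, 2.76], [-0.86, 1.69], [-1.03, 1.26], [-2.2, 2.34], [-1.47, 1.5], [-3.14, 3.14]. Speed limits (rad/s): [2.57, 2.57, 3.14, 3.14, 3.14, 3.14].

## Interface

Orientations are given as a unit quaternion [w, x, y, z].
In Python, from workcell import env gives the robot as it stands. The module is installed in compiled form; this text tells all that it offers.
- The arm moves only by the tool play_rows, never from a script. Its argument "steps" is a list of rows, each an object with "claw": the closure in counts, from 0 (fully open) to 255 (shut); "dp": the shift along the tool's x, y, z in m, a list of three; "angular": the turn, a rotation vector about the tool's x, y, z in degrees, a list of three. In form: [{"claw": claw, "dp": [dx, dy, dz], "angular": [wx, wy, wz]}, ...]. A call has exactly 8 rows; each row shifts and turns the commanded pose from where the row before left it, along the tool's axes as they then stand; what a row does not reach is not made up. A row lasts 1/12 s, in which the tool goes at most 41.7 mm and 7.16 degrees, less where a joint would pass 70% of its speed; a pose out of reach is approached as far as the arm can. A call is refused whole if a number of a shift passes 0.0417 or a number of a turn 7.16, either way. A call with a gripper value outside its range is refused whole. The fingers move at their own pace and stop on an object; "force" is the grip in N (left out, the last holds). Time passes only in rows, so rows that do not move let the fingers close, or fill a call up. It gives the time, the measured TCP pose, the force and the opening at its end, in the units of the state.
- env.get_state(): the state, without advancing time (a new reading comes with each control period).
- env.read_camera(name): name is "scene" or "top"; returns (picture, depth): 384x512x3 uint8, red, green, blue; 384x512 float32, m along the optical axis (not along the pixel's ray), 0 where there is no reading.
- env.calibration(name): a dict with "fx", "fy", "cx", "cy" (pixels), "world_from_camera" (4x4, takes a point from camera to world coordinates). Camera axes: x right, y down, z forward; pixel columns grow to the right and rows downward; lengths in m; the calibration is good to about 2 mm. A picture is of the moment at which its call begins. calibration takes no time and is no camera call.
- env.hand_in(): hands the job in, once; it reports no verdict.
The state is a dict: "clock": time; "joint_pos": joint angles; "qvel": joint speeds; "tau": joint torques, N m; "tcp_pos": TCP position; "orientation": TCP orientation; "wrist_force": force on the tool from outside, world axes, zero at the start; "ft_torque": the same for the moment, N m; "finger_gap": finger opening in m.
Only numpy, scipy, OpenCV 4.12 (cv2) and the standard library are available. Lean on these libraries where they do the work, as an engineer would, in place of code of your own. Each camera call takes 0.05 s, during which the arm holds its last target. There are 200 camera calls.

## Task

On the welding jig, loosen the clamp that has the red tag in front of it: turn its yellow wing handle about a quarter turn the way it loosens and let go. One of the two clamps has a reverse thread and nothing shows which, so feel which way it gives and, if it is blocked, try the other way. Leave the clamp with the green tag tight.

Things in the scene. Friction and masses are not known exactly. Their poses are not given: they have to be found in the camera images.
- wing_a_grip (a point): Grip point of one of two identical yellow wing handles on the jig's clamps: an upright flat bar 60 mm long, 14 thick, 36 tall. Origin on the screw's upright axis, 99 mm above the table, 22 mm above the bar's underside; x along the bar's length, y through its thickness, z up. One way it is blocked at once by a firm stop (tight); the other way it loosens against about 0.12 N m, up to 149 degrees, and stays put.
- wing_b_grip (a point): The same point on the other wing handle: same shape, sizes, axes and behaviour. Both are tight at the start. One of the two has an ordinary and the other a reverse thread; either may stand in either place with either tag. The screws stand 220 mm apart. A blue clamp strap 34 mm wide lies under each handle, its top 64 mm above the table.
- red_tag: A red plate 40 x 60 x 3 mm fixed flat on the jig's dark base plate, origin at the centre of its underside, 12 mm above the table. The clamp to loosen stands 75 mm from it along its +x; the other clamp has an equal green plate. Its x is parallel to both handles' x while they are tight; z up. The aluminium square bar beyond the screws is 52 mm high.

How it is judged:
By the outcome, as a careful person would: the job done as asked, in the order asked, and still so for the second after the job is handed in, with the robot touching nothing.
It also fails if it takes over 32 s, if anything falls off the work surface, if the arm or the gripper's body presses on something with over 40 N, if the wrist force passes 120 N, or if a joint passes its speed limit or range.

## Working session

There is one attempt and no reset: what is moved stays moved. The work goes in short steps, Python scripts to look and compute and a tool call to move; the robot and the scene stay as the last step left them, time stands still between calls to the robot, and variables do not carry over. Pictures are saved under pics/ and viewed, about 8 in all and at most 12, crops included, and the job is handed in when it is done.

Besides the shell and the picture viewer there is one more tool, called by a JSON object that holds its "name" and its "arguments". play_rows: Moves the arm, as the interface text tells. Its arguments: {"type":"object","properties":{"steps":{"type":"array","items":{"type":"object","properties":{"claw":{"type":"number"},"dp":{"type":"array","items":{"type":"number"}},"angular":{"type":"array","items":{"type":"number"}}}}},"force":{"type":"number"}},"required":["steps"]}

```bash
mkdir -p pics; cat > h.py <<'E'
import numpy as np, cv2
from workcell import env
def shot(n,f):
    p,d=env.read_camera(n); cv2.imwrite(f,p[:,:,::-1]); return p,d,env.calibration(n)
def pts(d,c,m):
    v,u=np.nonzero(m&(d>0)); z=d[v,u]
    P=np.c_[(u-c['cx'])/c['fx']*z,(v-c['cy'])/c['fy']*z,z,np.ones(len(z))]
    return (P@np.array(c['world_from_camera']).T)[:,:3],u,v
def masks(p):
    h=cv2.cvtColor(p,cv2.COLOR_RGB2HSV);H,S,V=[h[:,:,i].astype(int) for i in range(3)]
    b=(S>120)&(V>60)
    return dict(red=b&((H<8)|(H>172)),yellow=b&(H>18)&(H<35),green=b&(H>40)&(H<85))
E
python3 - <<'E'
from h import *
print(env.get_state())
ims=[]
for n in ("top","scene"):
    p,d,c=shot(n,f'pics/{n}0.png'); ims.append(p)
    print(n,c['fx'],np.round(c['world_from_camera'],3).tolist())
    for k,m in masks(p).items():
        nl,l,st,ce=cv2.connectedComponentsWithStats(m.astype(np.uint8))
        for i in range(1,nl):
            if st[i,4]>40:
                P,u,v=pts(d,c,l==i)
                if len(P): 
                    zt=np.percentile(P[:,2],90); Q=P[P[:,2]>zt-.006]
                    r=cv2.minAreaRect((Q[:,:2]*1000).astype(np.float32))
                    print(n,k,st[i,4],ce[i].round(),np.median(P,0).round(3),'ztop',zt.round(3),r)
cv2.imwrite('pics/c0.png',cv2.resize(np.vstack(ims),(450,675))[:, :, ::-1][:600] if 0 else cv2.resize(np.hstack(ims)[:,:,::-1],(800,300)))
E
```

```text
{'clock': 0.0, 'joint_pos': array([-1.42358928e+00,  3.14008462e-01,  4.49660089e-02,  1.30363442e+00,
        2.34808446e-06,  1.43118917e+00]), 'qvel': array([0.00175702, 0.00025425, 0.00091407, 0.00036838, 0.00152014,
       0.0021723 ]), 'tau': array([-7.10634285e-04, -4.80631149e+01,  2.98530900e+01,  1.92701683e-02,
       -1.48656750e-04,  3.31359081e-05]), 'tcp_pos': array([ 0.1625772 , -0.55099806,  0.238399  ]), 'orientation': array([-9.40273168e-04,  9.89734375e-01,  1.42916003e-01, -2.39895318e-06]), 'wrist_force': array([-0.06195809, -0.30524882, -0.56346449]), 'ft_torque': array([2.90216078e-02, 2.29380076e-02, 5.20113609e-05]), 'finger_gap': 0.08551491280578306}
top 437.6518323805136 [[0.026, -0.997, 0.067, 0.487], [-1.0, -0.026, -0.008, 0.038], [0.01, -0.067, -0.998, 0.895], [0.0, 0.0, 0.0, 1.0]]
top red 1513 [402.  22.] [ 0.895 -0.279  0.02 ] ztop 0.022 ((897.437255859375, -279.746337890625), (88.2949447631836, 89.92529296875), 45.492610931396484)
top red 619 [254. 242.] [0.436 0.016 0.015] ztop 0.017 ((436.0489501953125, 15.853921890258789), (40.778778076171875, 60.
[... 610 characters left out ...]
012, -0.557, -0.83, 0.725], [0.0, 0.0, 0.0, 1.0]]
scene red 169 [225. 174.] [ 0.434 -0.002  0.015] ztop 0.017 ((437.5522155761719, 5.341419219970703), (43.914268493652344, 37.95811462402344), 9.955625534057617)
scene yellow 217 [242. 178.] [0.524 0.029 0.112] ztop 0.114 ((512.7819213867188, 28.854202270507812), (59.08493423461914, 13.085485458374023), 9.52823543548584)
scene yellow 265 [125. 206.] [ 0.557 -0.186  0.112] ztop 0.114 ((547.3236694335938, -187.92669677734375), (58.53458023071289, 13.930394172668457), 9.38400936126709)
scene green 174 [140. 194.] [ 0.463 -0.182  0.015] ztop 0.017 ((480.0015563964844, -181.40187072753906), (70.60792541503906, 35.78605270385742), 21.32715606689453)
```

View pics/c0.png

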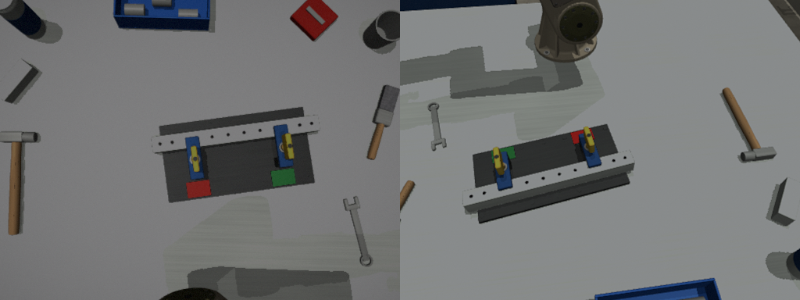

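The top view (left half, shown at 0.78 scale) has the red tag at full-frame pixel (254,242) with its wing at (249,203). The green tag is at (362,227) with its wing at (370,186). The target wing is at about (0.511, 0.028) with yaw 9.6°. I'll move there first with joint 6 in mind: the tool needs about 173° of yaw, so that the last joint ends up mid-range.

{"name": "play_rows", "arguments": {"steps": [{"claw": 0, "dp": [0.029, -0.027, 0], "angular": [0, 0, 0]}, {"claw": 0, "dp": [0.029, -0.027, 0], "angular": [0, 0, 0]}, {"claw": 0, "dp": [0.029, -0.027, 0], "angular": [0, 0, 0]}, {"claw": 0, "dp": [0.029, -0.027, 0], "angular": [0, 0, 0]}, {"claw": 0, "dp": [0.029, -0.027, 0], "angular": [0, 0, 0]}, {"claw": 0, "dp": [0.029, -0.027, 0], "angular": [0, 0, 0]}, {"claw": 0, "dp": [0.029, -0.027, 0], "angular": [0, 0, 0]}, {"claw": 0, "dp": [0.029, -0.027, 0], "angular": [0, 0, 0]}]}}

```text
clock: 0.77
tcp_pos: [0.3244, -0.2768, 0.2391]
orientation: [-0.0, 0.99, 0.143, -0.0]
wrist_force: [0.5, -0.4, -0.7]
finger_gap: 0.0855
```

{"name": "play_rows", "arguments": {"steps": [{"claw": 0, "dp": [0.029, -0.027, 0], "angular": [0, 0, -7]}, {"claw": 0, "dp": [0.026, -0.03, 0], "angular": [0, 0, 0]}, {"claw": 0, "dp": [0.026, -0.03, 0], "angular": [0, 0, 0]}, {"claw": 0, "dp": [0.026, -0.03, 0], "angular": [0, 0, 0]}, {"claw": 0, "dp": [0.026, -0.03, 0], "angular": [0, 0, 0]}, {"claw": 0, "dp": [0.026, -0.03, 0], "angular": [0, 0, 0]}, {"claw": 0, "dp": [0.026, -0.03, 0], "angular": [0, 0, 0]}, {"claw": 0, "dp": [0.026, -0.03, 0], "angular": [0, 0, 0]}]}}

```text
clock: 1.43
tcp_pos: [0.4276, 0.0225, 0.2392]
orientation: [0.0, 0.979, 0.203, -0.0]
wrist_force: [0.3, -1.1, 0.4]
finger_gap: 0.0854
```

{"name": "play_rows", "arguments": {"steps": [{"claw": 0, "dp": [0, 0, 0], "angular": [0, 0, -7]}, {"claw": 0, "dp": [0, 0, 0], "angular": [0, 0, -7]}, {"claw": 0, "dp": [0, 0, 0], "angular": [0, 0, -7]}, {"claw": 0, "dp": [0, 0, 0], "angular": [0, 0, -7]}, {"claw": 0, "dp": [0, 0, 0], "angular": [0, 0, -7]}, {"claw": 0, "dp": [0, 0, 0], "angular": [0, 0, -7]}, {"claw": 0, "dp": [0, 0, 0], "angular": [0, 0, -7]}, {"claw": 0, "dp": [0, 0, 0], "angular": [0, 0, -7]}]}}

```text
clock: 2.1
tcp_pos: [0.4274, 0.0205, 0.2389]
orientation: [-0.0, 0.767, 0.641, -0.0]
wrist_force: [0.0, 0.3, -0.8]
finger_gap: 0.0857
```

```bash
python3 -c "
from h import *
s=env.get_state();print(s['joint_pos'].round(3),s['orientation'].round(3),s['tcp_pos'].round(4))"
```

```text
[-0.14   0.029 -0.3    1.242 -0.     1.609] [-0.     0.767  0.641 -0.   ] [0.4274 0.0205 0.2389]
```

{"name": "play_rows", "arguments": {"steps": [{"claw": 0, "dp": [0, 0, 0.01], "angular": [0, 0, -6.86]}, {"claw": 0, "dp": [0, 0, 0.01], "angular": [0, 0, -6.86]}, {"claw": 0, "dp": [0, 0, 0.01], "angular": [0, 0, -6.86]}, {"claw": 0, "dp": [0, 0, 0.01], "angular": [0, 0, -6.86]}, {"claw": 0, "dp": [0, 0, 0.01], "angular": [0, 0, -6.86]}, {"claw": 0, "dp": [0, 0, 0.01], "angular": [0, 0, -6.86]}, {"claw": 0, "dp": [0, 0, 0.01], "angular": [0, 0, -6.86]}, {"claw": 0, "dp": [0, 0, 0], "angular": [0, 0, -6.86]}]}}

```text
clock: 2.77
tcp_pos: [0.4261, 0.0206, 0.1671]
orientation: [-0.002, 0.386, 0.923, -0.001]
wrist_force: [-0.0, -1.1, 0.6]
finger_gap: 0.0854
```

{"name": "play_rows", "arguments": {"steps": [{"claw": 0, "dp": [0, 0, 0], "angular": [0, 0, -6.86]}, {"claw": 0, "dp": [0, 0, 0], "angular": [0, 0, -6.86]}, {"claw": 0, "dp": [0, 0, 0], "angular": [0, 0, -6.86]}, {"claw": 0, "dp": [0, 0, 0], "angular": [0, 0, -6.86]}, {"claw": 0, "dp": [0, 0, 0], "angular": [0, 0, -6.86]}, {"claw": 0, "dp": [0, 0, 0], "angular": [0, 0, -6.86]}, {"claw": 0, "dp": [0, 0, 0], "angular": [0, 0, -6.86]}, {"claw": 0, "dp": [0, 0, 0], "angular": [0, 0, -6.86]}]}}

```text
clock: 3.43
tcp_pos: [0.4273, 0.0205, 0.1689]
orientation: [-0.0, -0.083, 0.997, 0.0]
wrist_force: [0.1, -0.2, 0.4]
finger_gap: 0.0855
```

{"name": "play_rows", "arguments": {"steps": [{"claw": 0, "dp": [-0.014, -0.001, 0], "angular": [0, 0, 0]}, {"claw": 0, "dp": [-0.014, -0.001, 0], "angular": [0, 0, 0]}, {"claw": 0, "dp": [-0.014, -0.001, 0], "angular": [0, 0, 0]}, {"claw": 0, "dp": [-0.014, -0.001, 0], "angular": [0, 0, 0]}, {"claw": 0, "dp": [-0.014, -0.001, 0], "angular": [0, 0, 0]}, {"claw": 0, "dp": [-0.014, -0.001, 0], "angular": [0, 0, 0]}, {"claw": 0, "dp": [0, 0, 0], "angular": [0, 0, 0]}, {"claw": 0, "dp": [0, 0, 0], "angular": [0, 0, 0]}]}}

```text
clock: 4.1
tcp_pos: [0.5114, 0.0279, 0.1687]
orientation: [-0.001, -0.08, 0.997, 0.0]
wrist_force: [-0.7, 0.8, -0.1]
finger_gap: 0.0853
```

```bash
python3 - <<'E'
from h import *
s=env.get_state();print(s['joint_pos'].round(3),s['orientation'].round(3),s['tcp_pos'].round(4),np.degrees(2*np.arctan2(s['orientation'][2],s['orientation'][1])))
p,d,c=shot('scene','pics/s1.png'); cv2.imwrite('pics/s1c.png',cv2.resize(p[100:280,80:340,::-1],None,fx=3,fy=3))
E
```

```text
[-0.102  0.227 -0.246  1.099 -0.    -0.263] [-0.001 -0.08   0.997  0.   ] [0.5114 0.0279 0.1687] 189.20104291183966
```

View pics/s1c.png

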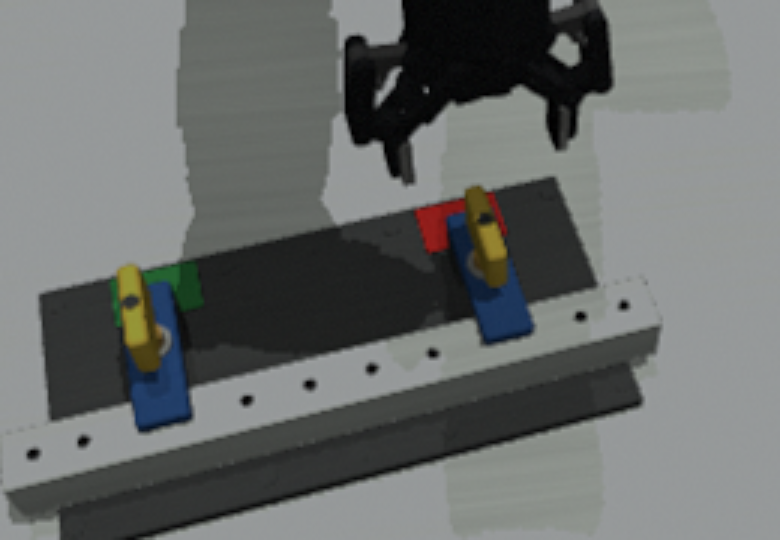

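The jaws straddle the red-tag wing (crop about (485,235)). Next I descend and close.

{"name": "play_rows", "arguments": {"steps": [{"claw": 0, "dp": [0, 0, 0.0115], "angular": [0, 0, 0]}, {"claw": 0, "dp": [0, 0, 0.0115], "angular": [0, 0, 0]}, {"claw": 0, "dp": [0, 0, 0.0115], "angular": [0, 0, 0]}, {"claw": 0, "dp": [0, 0, 0.0115], "angular": [0, 0, 0]}, {"claw": 0, "dp": [0, 0, 0.0115], "angular": [0, 0, 0]}, {"claw": 0, "dp": [0, 0, 0.0115], "angular": [0, 0, 0]}, {"claw": 0, "dp": [0, 0, 0.0115], "angular": [0, 0, 0]}, {"claw": 0, "dp": [0, 0, 0], "angular": [0, 0, 0]}]}}

```text
clock: 4.82
tcp_pos: [0.5087, 0.0281, 0.0867]
orientation: [-0.002, -0.08, 0.997, 0.0]
wrist_force: [-0.4, 0.7, -0.8]
finger_gap: 0.0852
```

{"name": "play_rows", "arguments": {"steps": [{"claw": 255, "dp": [0, 0, 0], "angular": [0, 0, 0]}, {"claw": 255, "dp": [0, 0, 0], "angular": [0, 0, 0]}, {"claw": 255, "dp": [0, 0, 0], "angular": [0, 0, 0]}, {"claw": 255, "dp": [0, 0, 0], "angular": [0, 0, 0]}, {"claw": 255, "dp": [0, 0, 0], "angular": [0, 0, 0]}, {"claw": 255, "dp": [0, 0, 0], "angular": [0, 0, 0]}, {"claw": 255, "dp": [0, 0, 0], "angular": [0, 0, 0]}, {"claw": 255, "dp": [0, 0, 0], "angular": [0, 0, 0]}], "force": 40}}

```text
clock: 5.48
tcp_pos: [0.5118, 0.0284, 0.0894]
orientation: [0.0, -0.08, 0.997, 0.0]
wrist_force: [-0.4, 4.4, 5.5]
finger_gap: 0.0132
```

```bash
python3 -c "
from h import *
s=env.get_state();print(s)"
```

```text
{'clock': 5.4833, 'joint_pos': array([-0.1017896 ,  0.29106264, -0.37083857,  0.90817533,  0.00095147,
       -0.26267186]), 'qvel': array([-0.00062493, -0.00046322, -0.00066581, -0.00138578, -0.00062875,
        0.00088997]), 'tau': array([-1.86740957e+00, -4.03392828e+01,  2.51314473e+01, -7.23432451e-01,
       -8.72988515e-01, -3.07180441e-02]), 'tcp_pos': array([0.51183883, 0.02841515, 0.0893646 ]), 'orientation': array([ 4.40147749e-04, -8.03545634e-02,  9.96766165e-01,  4.02637385e-04]), 'wrist_force': array([-0.35127582,  4.35697371,  5.49959481]), 'ft_torque': array([ 0.61342063,  0.29230188, -0.0427547 ]), 'finger_gap': 0.013203664806274253}
```

{"name": "play_rows", "arguments": {"steps": [{"claw": 255, "dp": [0, 0, 0], "angular": [0, 0, -1]}, {"claw": 255, "dp": [0, 0, 0], "angular": [0, 0, -1]}, {"claw": 255, "dp": [0, 0, 0], "angular": [0, 0, -1]}, {"claw": 255, "dp": [0, 0, 0], "angular": [0, 0, -1]}, {"claw": 255, "dp": [0, 0, 0], "angular": [0, 0, 0]}, {"claw": 255, "dp": [0, 0, 0], "angular": [0, 0, 0]}, {"claw": 255, "dp": [0, 0, 0], "angular": [0, 0, 0]}, {"claw": 255, "dp": [0, 0, 0], "angular": [0, 0, 0]}]}}

```text
clock: 6.15
tcp_pos: [0.5118, 0.0284, 0.0894]
orientation: [0.0, -0.115, 0.993, 0.0]
wrist_force: [-1.8, 3.8, 6.2]
finger_gap: 0.0138
```

```bash
python3 -c "
from h import *
s=env.get_state();q=s['orientation'];print(s['ft_torque'],s['wrist_force'],np.degrees(2*np.arctan2(q[2],q[1])),s['finger_gap'],s['tau'][5],s['joint_pos'][5])"
```

```text
[0.61240993 0.25315564 0.08668717] [-1.84715138  3.76399026  6.18715657] 193.22975586905315 0.01380513243945578 0.050959771033376455 -0.33265701211668364
```

{"name": "play_rows", "arguments": {"steps": [{"claw": 255, "dp": [0, 0, 0], "angular": [0, 0, -1]}, {"claw": 255, "dp": [0, 0, 0], "angular": [0, 0, -1]}, {"claw": 255, "dp": [0, 0, 0], "angular": [0, 0, -1]}, {"claw": 255, "dp": [0, 0, 0], "angular": [0, 0, -1]}, {"claw": 255, "dp": [0, 0, 0], "angular": [0, 0, -1]}, {"claw": 255, "dp": [0, 0, 0], "angular": [0, 0, -1]}, {"claw": 255, "dp": [0, 0, 0], "angular": [0, 0, 0]}, {"claw": 255, "dp": [0, 0, 0], "angular": [0, 0, 0]}]}}

```text
clock: 6.82
tcp_pos: [0.5118, 0.0284, 0.0893]
orientation: [0.0, -0.167, 0.986, 0.0]
wrist_force: [-1.6, 4.2, 5.9]
finger_gap: 0.0138
```

```bash
python3 - <<'E'
from h import *
s=env.get_state();q=s['orientation'];print(s['ft_torque'],s['wrist_force'],np.degrees(2*np.arctan2(q[2],q[1])),s['finger_gap'],s['tau'][5],s['joint_pos'][5])
p,d,c=shot('scene','pics/s2.png'); cv2.imwrite('pics/s2c.png',cv2.resize(p[100:280,80:340,::-1],None,fx=3,fy=3))
P,u,v=pts(d,c,masks(p)['yellow']&(np.arange(512)[None]>190)); Q=P[P[:,2]>.108]
print(len(P),len(Q)); 
if len(Q)>5: print(cv2.minAreaRect((Q[:,:2]*1000).astype(np.float32)))
E
```

```text
[0.64115379 0.24115683 0.06691281] [-1.59496526  4.2209036   5.8663422 ] 199.23283347664304 0.013780802236925724 0.04116929601877928 -0.4374076592973621
141 92
((521.0337524414062, 31.27193832397461), (40.7204704284668, 14.366693496704102), 19.43727684020996)
```

View pics/s2c.png

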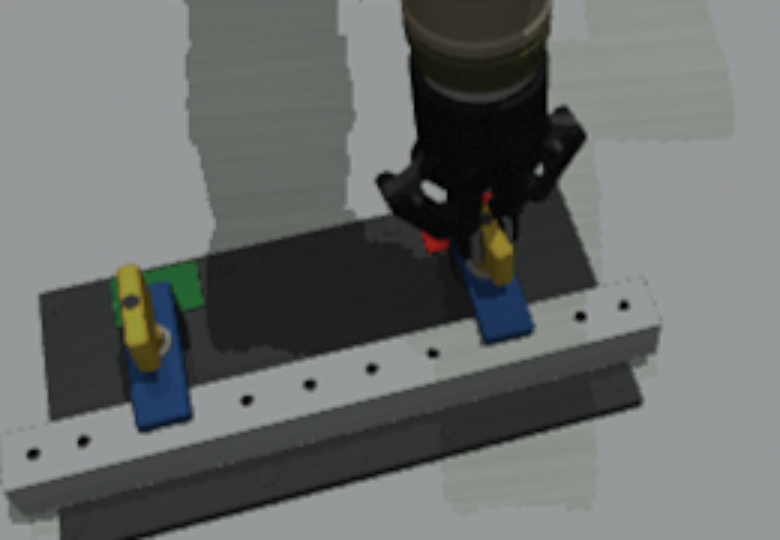

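The wing (crop about (495,250)) turned with the gripper: its yaw went from 9.6° to 19.4°, with constant low torque. So it loosens counter-clockwise. I continue 80° more.

{"name": "play_rows", "arguments": {"steps": [{"claw": 255, "dp": [0, 0, 0], "angular": [0, 0, -5]}, {"claw": 255, "dp": [0, 0, 0], "angular": [0, 0, -5]}, {"claw": 255, "dp": [0, 0, 0], "angular": [0, 0, -5]}, {"claw": 255, "dp": [0, 0, 0], "angular": [0, 0, -5]}, {"claw": 255, "dp": [0, 0, 0], "angular": [0, 0, -5]}, {"claw": 255, "dp": [0, 0, 0], "angular": [0, 0, -5]}, {"claw": 255, "dp": [0, 0, 0], "angular": [0, 0, -5]}, {"claw": 255, "dp": [0, 0, 0], "angular": [0, 0, -5]}]}}

```text
clock: 7.53
tcp_pos: [0.5118, 0.0285, 0.0893]
orientation: [0.001, -0.496, 0.868, 0.0]
wrist_force: [-0.9, 3.5, 6.0]
finger_gap: 0.0132
```

{"name": "play_rows", "arguments": {"steps": [{"claw": 255, "dp": [0, 0, 0], "angular": [0, 0, -5]}, {"claw": 255, "dp": [0, 0, 0], "angular": [0, 0, -5]}, {"claw": 255, "dp": [0, 0, 0], "angular": [0, 0, -5]}, {"claw": 255, "dp": [0, 0, 0], "angular": [0, 0, -5]}, {"claw": 255, "dp": [0, 0, 0], "angular": [0, 0, -5]}, {"claw": 255, "dp": [0, 0, 0], "angular": [0, 0, -5]}, {"claw": 255, "dp": [0, 0, 0], "angular": [0, 0, -5]}, {"claw": 255, "dp": [0, 0, 0], "angular": [0, 0, -5]}]}}

```text
clock: 8.2
tcp_pos: [0.5118, 0.0285, 0.0894]
orientation: [-0.001, 0.763, -0.646, -0.0]
wrist_force: [-2.2, 3.9, 6.2]
finger_gap: 0.0135
```

{"name": "play_rows", "arguments": {"steps": [{"claw": 255, "dp": [0, 0, 0], "angular": [0, 0, 0]}, {"claw": 0, "dp": [0, 0, 0], "angular": [0, 0, 0]}, {"claw": 0, "dp": [0, 0, 0], "angular": [0, 0, 0]}, {"claw": 0, "dp": [0, 0, 0], "angular": [0, 0, 0]}, {"claw": 0, "dp": [0, 0, 0], "angular": [0, 0, 0]}, {"claw": 0, "dp": [0, 0, 0], "angular": [0, 0, 0]}, {"claw": 0, "dp": [0, 0, 0], "angular": [0, 0, 0]}, {"claw": 0, "dp": [0, 0, 0], "angular": [0, 0, 0]}]}}

```text
clock: 8.87
tcp_pos: [0.5116, 0.0278, 0.0887]
orientation: [0.0, 0.761, -0.648, 0.0]
wrist_force: [0.2, -0.7, -0.3]
finger_gap: 0.0856
```

{"name": "play_rows", "arguments": {"steps": [{"claw": 0, "dp": [0, 0, -0.015], "angular": [0, 0, 0]}, {"claw": 0, "dp": [0, 0, -0.015], "angular": [0, 0, 0]}, {"claw": 0, "dp": [0, 0, -0.02], "angular": [0, 0, 0]}, {"claw": 0, "dp": [0, 0, -0.02], "angular": [0, 0, 0]}, {"claw": 0, "dp": [0, 0, -0.02], "angular": [0, 0, 0]}, {"claw": 0, "dp": [0, 0, -0.02], "angular": [0, 0, 0]}, {"claw": 0, "dp": [0, 0, -0.02], "angular": [0, 0, 0]}, {"claw": 0, "dp": [0, 0, 0], "angular": [0, 0, 0]}]}}

```text
clock: 9.53
tcp_pos: [0.5137, 0.0277, 0.2229]
orientation: [-0.002, 0.761, -0.648, 0.003]
wrist_force: [1.0, -0.5, 1.2]
finger_gap: 0.0855
```

```bash
python3 - <<'E'
from h import *
s=env.get_state();print(s['tcp_pos'],s['wrist_force'])
p,d,c=shot('scene','pics/s3.png'); cv2.imwrite('pics/s3c.png',cv2.resize(p[100:280,80:340,::-1],None,fx=3,fy=3))
for lo,hi in ((190,512),(0,190)):
    x=np.arange(512)[None]
    P,u,v=pts(d,c,masks(p)['yellow']&(x>=lo)&(x<hi)); Q=P[P[:,2]>.108]
    print(len(Q),cv2.minAreaRect((Q[:,:2]*1000).astype(np.float32)) if len(Q)>5 else '')
E
```

```text
[0.5136849  0.02767883 0.22285572] [ 0.95629137 -0.51877662  1.16949682]
190 ((511.65081787109375, 28.75246238708496), (15.204670906066895, 57.993690490722656), 9.43370246887207)
194 ((547.609619140625, -187.63096618652344), (58.48677444458008, 14.093342781066895), 9.35322380065918)
```

View pics/s3c.png

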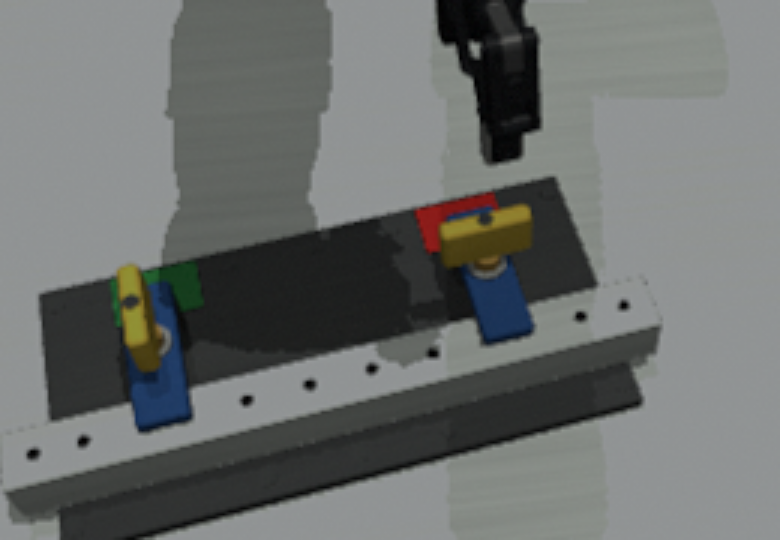

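The red-tag wing (crop (485,235)) now stands about 90° from its tight position. The green-tag wing (crop (140,315)) hasn't moved, and the gripper is clear.

```bash
python3 -c "
from workcell import env
print(env.hand_in())"
```

```text
the job is handed in; nothing more can be done
None
```

I loosened the red-tag clamp by about a quarter turn counter-clockwise (seen from above), let go, raised the gripper clear and handed the job in at about 9.6 s.

- **Direction:** it gave on the first try. A first 10° turn moved the wing with the gripper at a steady low torque, so I continued the same way.
- **Red-tag wing:** in the last picture it stands about 90° from its tight position (yaw about 99°, from 9.6°).
- **Green-tag wing:** it measures 9.35°, against 9.38° at the start from the same camera, so it was not disturbed.
- **Forces and contact:** the wrist-force readings after each move stayed below 8 N. At hand-in the gripper was open, with its TCP about 0.11 m above the handle's top.

The sign of the measured turning torque was not what I expected for resistance to the turn. I relied on its small size and on the picture instead. No check failed.

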